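# Lock a set pressure regulator and open its outlet valve

### The job

The pressure on this regulator has just been set with the small knob on top. Lock the setting: turn the wide knurled ring underneath the small knob clockwise until you feel it seat, nip it up hand tight without forcing it, and do not disturb the small knob. Then open the outlet valve fully by swinging its lever into line with the pipe, and leave the jar, vials and tin where they stand.

Things in the scene. Friction and masses are not known exactly. Their poses are not given: they have to be found in the camera images.
- station: Fixed air-pressure station: base plate 130 x 470 x 8 mm with a grey regulator (body 62 mm square to 58 mm above the bench, bonnet 46 mm in diameter to 94 mm, then lock ring, then small knob), gauge on its -x side (top below 70 mm), ball valve, and cell (centre at y +305 mm, radius 52, 86 mm high). Origin: on the bench under the regulator's vertical axis; +y along the pipe to valve and cell, z up.
- lock_ring: Outer control: knurled aluminium lock ring, 56 mm in diameter, 16 mm high, free all round and below it down to 66 mm above the bench. Origin: its centre, half-way up, 104 mm above the bench. Clockwise from above tightens. It runs against a steady friction of 0.18 N m, stays where let go, and seats after an unknown 0.4 to 2.1 rad that its pose does not tell.
- ring_seat (a point): Point on the regulator's axis at the lock ring's lower face, 96 mm above the bench, where the ring lands on a hidden springy washer. From there a counter-torque builds up on top of the friction (which opposes the latest motion, either way) by 1.5 N m per rad of further turning. Hand tight is a counter-torque of 0.12 to 0.5 N m (aim for 0.3); more is over-tightened.
- adjuster_mark (a point): Outer end of the white line on top of the small black adjusting knob, 14 mm from the axis, 135 mm above the bench. This inner control is 33 mm in diameter and 22 mm high (113 to 135 mm above the bench), coaxial with and directly above the lock ring; it turns very easily (0.03 N m) and must stay put.
- outlet_valve (a joint): Angle of the valve lever in rad: 0 = shut, lever across the pipe, pointing to the station's -x; 1.57 = fully open at its stop, lever along the pipe, pointing to the station's +y. Opens clockwise from above, takes about 0.18 N m, stays where it is left.
- valve_stem (a point): Point on the vertical turning axis of the valve lever, 65 mm above the bench, at x 0, y +130 mm from the station's origin.
- lever_grip (a point): Centre of the black sleeve on the flat valve lever, 50 mm from the turning axis, 68 mm above the bench. Sleeve 50 mm long, 16 mm wide, 10 mm thick (22 to 72 mm from the axis); free room beneath it down to the base plate, except over the pipe (top 42 mm above the bench).
- jar: Bystander: glass jar with a brass screw lid, 64 mm in diameter, 90 mm high, upright. Origin: centre of its underside.
- vial_a: Bystander: clear sample vial with a white cap, 27 mm in diameter, 59 mm high, upright. Origin: centre of its underside.
- vial_b: Bystander: a second vial like the first. Origin: centre of its underside.
- tin: Bystander: round aluminium moisture tin with a lid, 71 mm in diameter, 43 mm high. Origin: centre of its underside.

How it is judged:
On the way, in this order (a step that is already met when the one before it is completed fails the run):
1. the lock ring is nipped up on its seat (contact force between lock_ring and station above 6 N and value of joint outlet_valve below 0.3 rad), for 0.2 s.
2. the outlet valve is fully open (value of joint outlet_valve above 1.45 rad), for 0.2 s.
At the end, for the whole second after the job is handed in: Lock ring bears on its seat with 6 to 25 N at 20 mm radius (0.12 to 0.5 N m), the small knob's mark is within 2 mm of its start, the valve lever is within 7 degrees of fully open and at rest, and jar, vials and tin stand upright within 15 mm of their places (contact force between lock_ring and station between 6 and 25 N and value of joint outlet_valve above 1.45 rad and distance of adjuster_mark from where it was at the start of the episode below 0.002 m and velocity of joint outlet_valve below 0.05 rad/s and distance of each of jar, vial_a, vial_b, tin from where it was at the start of the episode below 0.015 m and angle between each of jar, vial_a, vial_b, tin's own z axis and vertical below 0.2 rad); the robot touches nothing.
It fails at once if the lock ring is over-tightened (counter-torque of its seat above 0.5 N m) (contact force between lock_ring and station above 25 N).
It fails at once if the small adjusting knob is turned by more than 8 degrees (its mark moved 2 mm) (distance of adjuster_mark from where it was at the start of the episode above 0.002 m).
It fails at once if the jar, a vial or the tin is pushed over or more than 15 mm aside (distance of any of jar, vial_a, vial_b, tin from where it was at the start of the episode above 0.015 m or angle between any of jar, vial_a, vial_b, tin's own z axis and vertical above 0.2 rad).
It also fails if it takes over 67 s, if anything falls off the work surface, if the arm or the gripper's body presses on something with over 40 N, if the wrist force passes 120 N, or if a joint passes its speed limit or range.

### The arm

A 7-joint arm with a two-finger parallel gripper is mounted at the origin on the work surface. World frame = base frame: x ahead of the robot, y to its left, z up, the work surface at z = 0. Lengths are in m, angles in rad, forces in N, time in s.
With the tool pointing down it reaches from about 0.4 to 0.875 m from the base axis. Payload 19.3 kg.
Tool frame: the origin (TCP) lies between the finger pads; the fingertips stand 19 mm ahead of it and the grasp point (between the pads) is the TCP (robot.tip_reach is the x of the fingertips in the tool frame, in m); x points along the fingers, y is the direction in which the jaws open and shut, and the axes are right-handed (so a half turn about x gives the same grasp; the last joint's range is limited). The gripper opens to 85 mm and grips with 20 to 120 N. Pads are 22 mm wide; open, the fingers measure 114 mm over their backs; the gripper's body (76 mm by 85 mm) begins 54 mm behind the grasp point. The pads swing forward as they close: fully open they stand 13 mm farther back than shut.
Start: joints at [1.272, 0.521, -0.036, 1.599, 0.021, 1.021, -0.113], TCP at [0.142, -0.609, 0.25] pointing down, gripper open.
Joint ranges: [-2.91, 2.91], [-0.3, 2.13], [-1.5, 1.42], [0.17, 2.43], [-1.26, 4.41], [0.16, 1.93], [-2.52, 2.52]. Speed limits (rad/s): [1.89, 1.89, 2.39, 2.39, 3.01, 3.01, 3.01].

### API

Orientations are given as [roll, pitch, yaw] about the fixed x, y, z axes, in that order (R = Rz(yaw) Ry(pitch) Rx(roll)).
In Python, from bench import robot, grip, kinematics, sensors, viewer gives the robot as it stands. The module is installed in compiled form; this text tells all that it offers. Calls block until the motion is done:
- robot.move_ptp(position, orientation): joint-space move of the TCP to a pose.
- robot.move_l(position, speed=0.15, rotation=None): straight line of the TCP; rotation=None keeps the orientation; speed is the mean speed in m/s.
- robot.movej(angles): joint-space move.
- grip(opening): opening from 0.0 (shut) to 1.0 (fully open); the grip force is fixed at half the most; returns when the fingers have stopped.
- robot.pause(seconds).
- kinematics.inverse_kinematics(position, orientation): joint angles nearest the present ones, or None.
- sensors.get_state(): the state.
- viewer.read_camera(name): name is "scene" or "side" or "wrist"; returns (picture, depth): 400x640x3 uint8, red, green, blue; 400x640 float32, m along the optical axis (not along the pixel's ray), 0 where there is no reading.
- viewer.get_calibration(name): a dict with "fx", "fy", "cx", "cy" (pixels), "k1" (the pictures are not rectified: a ray, as slopes to the right and down, at radius r is drawn at 1 + k1 r^2 times it, then the intrinsics apply), "R" (3x3) and "t" (3): a world point X has camera coordinates R X + t. Camera axes: x right, y down, z forward; pixel columns grow to the right and rows downward; lengths in m; the calibration is good to about 2 mm. A picture is of the moment at which its call begins: read the wrist's pose just before it. get_calibration takes no time and is no camera call; for the wrist camera it gives the pose at the moment of the call.
A pose or a line that the arm cannot do raises robot.Unreachable and nothing moves.
- robot.sign_off(): hands the job in, once; it reports no verdict.
Trained networks look in the newest picture that a camera, given by its name, has taken for a name from the list of things; names that differ only in an ending like _2 or _b are one class to them, and where a whole thing is asked for, a point or a joint stands for the part that bears it (a point fixed in the world has none). Each returns a list of dicts, best first, with "conf" (0 to 1); they miss things now and then, are a little off and sometimes report something else, mostly with a low value. They report only what shows in the picture. A call takes as long as a camera call.
- viewer.boxes_of(camera, query): "at" ([column, row] in pixels, amid what is visible of it).
- viewer.silhouettes(camera, query): "mask" (400x640 bool, what is visible of it) and "at" ([column, row] in pixels, amid what is visible of it).
The state is a dict: "time_s": time; "joint_positions": joint angles; "joint_vel": joint speeds; "effort": joint torques, N m; "tcp_pos": TCP position; "orientation": TCP orientation; "force": force on the tool from outside, world axes, zero at the start; "ft_torque": the same for the moment, N m; "gripper_width": opening from 0.0 (shut) to 1.0 (fully open).
Only numpy, scipy, OpenCV 4.12 (cv2) and the standard library are available. Lean on these libraries where they do the work, as an engineer would, in place of code of your own. Each camera call takes 0.05 s, during which the arm holds its last target. There are 200 camera calls.

## Working session

There is one attempt and no reset: what is moved stays moved. The work goes in short steps, each a Python script; the robot and the scene stay as the last script left them, time stands still between calls to the robot, and variables do not carry over. Pictures are saved under pics/ and viewed, about 8 in all and at most 12, crops included, and the job is handed in when it is done.

```bash
mkdir -p pics
cat > h.py <<'E'
import numpy as np, cv2
from bench import robot, grip, kinematics, sensors, viewer
def pts(name, uv, depth, cal=None):
    c=cal or viewer.get_calibration(name)
    uv=np.atleast_2d(uv).astype(float)
    K=np.array([[c['fx'],0,c['cx']],[0,c['fy'],c['cy']],[0,0,1]])
    n=cv2.undistortPoints(uv.reshape(-1,1,2),K,np.array([c['k1'],0,0,0.])).reshape(-1,2)
    d=depth[uv[:,1].round().astype(int),uv[:,0].round().astype(int)]
    P=np.c_[n*d[:,None],d]
    return (P-c['t'])@np.array(c['R']), d
def cloud(name,mask,depth):
    v,u=np.nonzero(mask&(depth>0)); return pts(name,np.c_[u,v],depth)[0]
E
cat > a.py <<'E'
from h import *
s=sensors.get_state(); print(s['time_s'],s['tcp_pos'],s['orientation'],s['gripper_width'])
ims=[]
for cam in ("scene","side"):
    im,d=viewer.read_camera(cam); cv2.imwrite(f'pics/{cam}0.png',im[...,::-1]); np.save(f'{cam}_d.npy',d)
    for q in ("station","lock_ring","adjuster_mark","outlet_valve","lever_grip","jar","vial_a","tin"):
        for r in viewer.silhouettes(cam,q)[:3]:
            if r['conf']<.3: continue
            P=cloud(cam,r['mask'],d)
            if len(P)<5: continue
            top=P[P[:,2]>np.percentile(P[:,2],95)-.006]
            print(cam,q,round(r['conf'],2),np.round(r['at']),len(P),'med',np.median(P,0).round(3),'lo',np.percentile(P,2,axis=0).round(3),'hi',np.percentile(P,98,axis=0).round(3),'top',top.mean(0).round(3))
E
python3 a.py
```

```text
0.0 [ 0.14167212 -0.6083935   0.24971053] [-1.52724059  1.56963223  1.84315611] 0.9964402399586612
scene station 0.97 [332. 229.] 14288 med [ 0.598 -0.022  0.009] lo [ 0.514 -0.245  0.004] hi [0.661 0.19  0.119] top [ 0.577 -0.161  0.117]
scene station 0.64 [248. 284.] 2119 med [ 0.731 -0.17   0.077] lo [ 0.689 -0.201 -0.   ] hi [ 0.745 -0.143  0.091] top [ 0.716 -0.174  0.089]
scene station 0.45 [329. 195.] 253 med [ 0.552 -0.03   0.072] lo [ 0.512 -0.04   0.066] hi [ 0.587 -0.017  0.074] top [ 0.549 -0.03   0.072]
scene lock_ring 0.9 [255. 198.] 443 med [ 0.583 -0.16   0.111] lo [ 0.555 -0.188  0.097] hi [ 0.594 -0.137  0.114] top [ 0.578 -0.161  0.111]
scene adjuster_mark 0.75 [256. 187.] 321 med [ 0.574 -0.162  0.132] lo [ 0.554 -0.179  0.112] hi [ 0.583 -0.148  0.135] top [ 0.57  -0.163  0.134]
scene outlet_valve 0.58 [328. 196.] 253 med [ 0.552 -0.03   0.072] lo [ 0.511 -0.04   0.066] hi [ 0.587 -0.017  0.074] top [ 0.549 -0.03   0.072]
scene lever_grip 0.73 [330. 197.] 241 med [ 0.552 -0.03   0.072] lo [ 0.514 -0.04   0.067] hi [ 0.587 -0.018  0.074] top [ 0.549 -0.029  0.072]
[... 1364 characters left out ...]
op [ 0.71  -0.17   0.091]
side jar 0.49 [433. 227.] 1095 med [ 0.43  -0.169  0.044] lo [ 0.401 -0.217  0.007] hi [ 0.463 -0.153  0.047] top [ 0.433 -0.184  0.045]
side vial_a 0.96 [266. 235.] 361 med [0.697 0.02  0.04 ] lo [0.691 0.004 0.004] hi [0.714 0.026 0.062] top [0.702 0.016 0.06 ]
side vial_a 0.6 [291. 215.] 375 med [ 0.689 -0.048  0.038] lo [ 0.681 -0.117  0.002] hi [ 0.746 -0.041  0.062] top [ 0.693 -0.053  0.06 ]
side tin 0.81 [434. 229.] 1131 med [ 0.428 -0.169  0.044] lo [ 0.4   -0.218  0.004] hi [ 0.462 -0.153  0.047] top [ 0.432 -0.184  0.045]
side tin 0.69 [371. 184.] 355 med [ 0.557 -0.147  0.113] lo [ 0.54  -0.181  0.099] hi [ 0.591 -0.135  0.116] top [ 0.561 -0.153  0.114]
```

View pics/scene0.png

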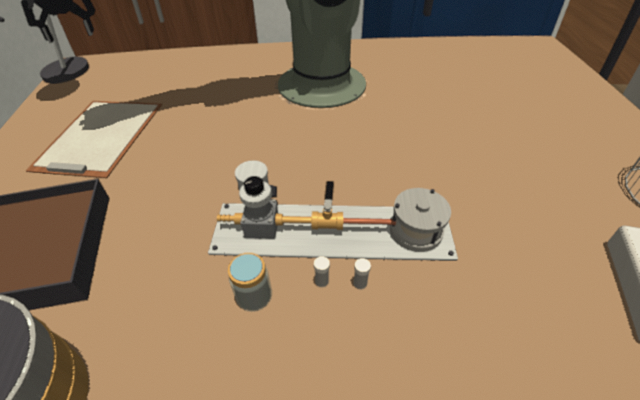

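View pics/side0.png

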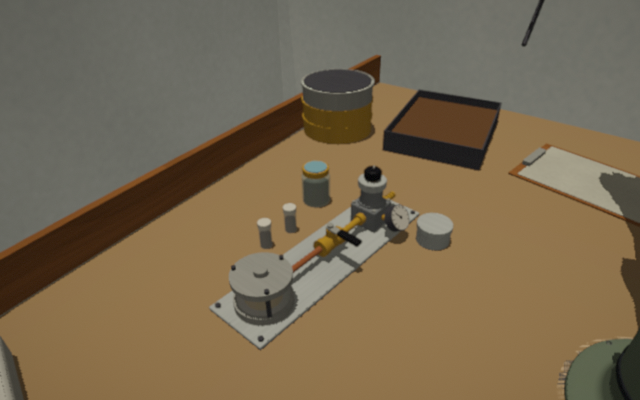

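The scene picture shows the regulator (255,190), lever pointing toward the robot (329,190), cell (420,215), jar (247,270), vials (321,265) and (361,268), and the tin behind the regulator (251,172). The side picture agrees. Next I check joint ranges for the ring turn and take a wrist view.

```bash
cat >> h.py <<'E'
def ori(a): return [0.,np.pi/2,a-np.pi/2]   # tool down, jaws open along world angle a
E
cat > b.py <<'E'
from h import *
for a in np.arange(-3.1,3.2,.5):
    q=kinematics.inverse_kinematics([.568,-.161,.104],ori(a)); print(round(a,2),None if q is None else np.round(q,2))
s=sensors.get_state(); print(np.round(s['force'],2),np.round(s['ft_torque'],3))
robot.move_ptp([.568,-.12,.33],ori(np.pi/2))
s=sensors.get_state(); print(s['time_s'],np.round(s['joint_positions'],2),np.round(s['force'],2),np.round(s['ft_torque'],3))
c=viewer.get_calibration('wrist'); im,d=viewer.read_camera('wrist'); cv2.imwrite('pics/w1.png',im[...,::-1]); np.save('w1d.npy',d)
print('cam centre',-np.array(c['R']).T@c['t'])
for q in ("station","lock_ring","adjuster_mark","lever_grip"):
    for r in viewer.silhouettes('wrist',q)[:2]:
        if r['conf']<.3: continue
        P=cloud('wrist',r['mask'],d)
        top=P[P[:,2]>np.percentile(P[:,2],90)-.005]
        print(q,round(r['conf'],2),np.round(r['at']),len(P),'med',np.median(P,0).round(4),'lo',np.percentile(P,1,axis=0).round(4),'hi',np.percentile(P,99,axis=0).round(4),'top',top.mean(0).round(4), cv2.minEnclosingCircle((top[:,:2]*1000).astype(np.float32)), cv2.minAreaRect((P[:,:2]*1000).astype(np.float32)))
E
python3 b.py
```

```text
-3.1 [-0.14  0.71  0.46  1.82 -0.46  0.71 -2.51]
-2.6 [ 0.08  0.66  0.13  1.81 -0.13  0.68 -2.31]
-2.1 [ 0.16  0.66  0.02  1.81 -0.02  0.68 -1.9 ]
-1.6 [ 0.27  0.66 -0.14  1.8   0.13  0.69 -1.54]
-1.1 [ 0.37  0.67 -0.27  1.8   0.26  0.71 -1.15]
-0.6 [ 0.45  0.68 -0.39  1.79  0.36  0.74 -0.74]
-0.1 [ 0.52  0.7  -0.49  1.79  0.45  0.77 -0.31]
0.4 [ 0.58  0.72 -0.59  1.78  0.53  0.8   0.12]
0.9 [ 0.64  0.74 -0.68  1.78  0.61  0.84  0.56]
1.4 [ 0.66  0.75 -0.71  1.78  0.64  0.85  1.04]
1.9 [ 0.94  1.04 -1.28  1.77  1.08  1.22  1.24]
2.4 [ 0.94  1.04 -1.28  1.77  1.08  1.22  1.74]
2.9 [-0.33  0.83  0.79  1.83 -0.79  0.83 -2.52]
[-0.52  0.86  0.81] [ 0.03  -0.013 -0.011]
3.225 [ 0.69  0.48 -0.85  1.59  0.38  1.24  1.35] [ 0.18 -0.15 -0.39] [-0.013  0.049 -0.001]
cam centre [ 0.49029044 -0.120611    0.45283359]
station 0.56 [394. 162.] 37861 med [ 0.5712 -0.0354  0.0088] lo [ 0.4931 -0.2521  0.0056] hi [0.6536 0.1857 0.1346] top [0.5862 0.0399 0.0883] ((586.69140625, -0.7857437133789062), 192.40176391601562) ((576.06640625, -12.181472778320312), (494.0630187988281, 153.3702392578125), 83.00
[... 558 characters left out ...]
697265625), (522.9957885742188, 159.31686401367188), 81.99925994873047)
adjuster_mark 0.59 [274. 171.] 1035 med [ 0.5659 -0.1629  0.1343] lo [ 0.5515 -0.1789  0.1175] hi [ 0.5826 -0.1484  0.1363] top [ 0.5669 -0.1635  0.1342] ((567.6282348632812, -163.7366943359375), 16.931467056274414) ((568.6534423828125, -164.5872039794922), (33.15404510498047, 36.94556427001953), 66.57552337646484)
lever_grip 0.62 [405. 143.] 1033 med [ 0.5475 -0.03    0.0719] lo [ 0.5128 -0.0413  0.0657] hi [ 0.5872 -0.0183  0.0746] top [ 0.5456 -0.0292  0.0719] ((550.3916015625, -28.957225799560547), 38.755611419677734) ((550.2405395507812, -29.607378005981445), (16.4237060546875, 77.56523895263672), 79.58001708984375)
```

```bash
cat > c.py <<'E'
from h import *
from scipy.optimize import least_squares
ax=np.array([.5676,-.1637])
d=np.load('w1d.npy'); P=cloud('wrist',np.ones_like(d,bool),d)
t=P[(abs(P[:,2]-.086)<.006)&(P[:,1]>.05)&(P[:,0]>.52)&(P[:,0]<.7)]
print('cell top',len(t),cv2.minEnclosingCircle((t[:,:2]*1000).astype(np.float32)))
print('dir of lever rect vs cell, see above')
a0=1.5
robot.move_ptp([*ax,.24],ori(a0)); robot.move_l([*ax,.104],speed=.1)
s=sensors.get_state(); print(s['time_s'],s['tcp_pos'],np.round(s['force'],2),np.round(s['ft_torque'],3))
w=grip(0.0)
s=sensors.get_state(); print(w,s['time_s'],s['tcp_pos'],s['gripper_width'],np.round(s['force'],2),np.round(s['ft_torque'],3),np.round(s['joint_positions'],2))
im,_=viewer.read_camera('scene'); cv2.imwrite('pics/s2.png',cv2.resize(im[100:260,170:370,::-1],None,fx=4,fy=3.5))
E
python3 c.py
```

```text
cell top 533 ((603.1672973632812, 138.77151489257812), 51.19120788574219)
dir of lever rect vs cell, see above
5.4667 [ 0.5678723  -0.16375299  0.10453797] [0.94 0.26 0.55] [ 0.043 -0.025 -0.039]
False 5.8667 [ 0.567738   -0.16425466  0.10472364] 0.6388984881289481 [-4.45 -1.68 10.6 ] [-0.672  0.762  0.026] [ 0.64  0.74 -0.68  1.78  0.61  0.84  1.17]
```

View pics/s2.png

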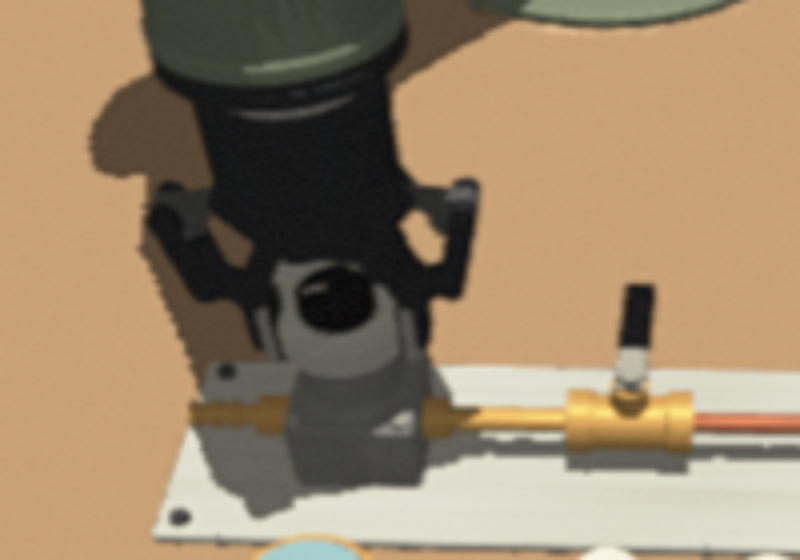

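The jaws hold the ring with the knob clear between the fingers. The picture shows the valve lever still across the pipe. Now I turn in steps.

```bash
cat > d.py <<'E'
from h import *
from scipy.spatial.transform import Rotation as Ro
ax=np.array([.5676,-.1637]); z=.1045
def ang():
    s=sensors.get_state(); R=Ro.from_euler('xyz',s['orientation']).as_matrix()
    return np.arctan2(R[1,1],R[0,1]),s
a=1.5; log=[]
while a>-0.95:
    a-=.08 if len(log)<4 or log[-1]<base+.04 else .04
    robot.move_ptp([*ax,z],ori(a))
    m,s=ang(); log.append(s['ft_torque'][2])
    print(f"{s['time_s']:.2f} cmd {a:.3f} meas {m:.3f} tz {log[-1]:.3f}",np.round(s['force'],1),round(s['gripper_width'],3))
    if len(log)<=4:
        base=np.median(log[1:]) if len(log)>1 else .18
        if log[-1]>.4: break
    elif log[-1]>base+.16: break
    if len(log)==4: print('base',base)
E
python3 d.py
```

```text
6.17 cmd 1.420 meas 1.421 tz -0.213 [-1.2 -4.9  4.8] 0.637
6.42 cmd 1.340 meas 1.341 tz -0.152 [-0.9 -5.8  5.9] 0.636
6.67 cmd 1.260 meas 1.261 tz -0.177 [-1.2 -5.   3.8] 0.633
6.92 cmd 1.180 meas 1.181 tz -0.176 [-1.6 -6.8  5.9] 0.635
base -0.17588334501025632
7.17 cmd 1.100 meas 1.101 tz -0.211 [-1.4 -6.9  5.4] 0.638
7.42 cmd 1.020 meas 1.021 tz -0.172 [-1.9 -6.2  7.1] 0.635
7.67 cmd 0.940 meas 0.941 tz -0.203 [-1.9 -7.3  6.5] 0.632
7.92 cmd 0.860 meas 0.861 tz -0.156 [-2.2 -8.   6.7] 0.633
8.17 cmd 0.780 meas 0.781 tz -0.181 [-2.8 -7.9  6.9] 0.632
8.42 cmd 0.700 meas 0.701 tz -0.200 [-3.3 -9.3  7.8] 0.634
8.67 cmd 0.620 meas 0.621 tz -0.206 [-3.7 -8.2  7.4] 0.636
8.92 cmd 0.540 meas 0.541 tz -0.181 [-4.  -9.   8.4] 0.633
9.17 cmd 0.460 meas 0.461 tz -0.176 [-3.4 -9.5  9.1] 0.634
9.42 cmd 0.380 meas 0.381 tz -0.181 [-5.4 -7.7  8.2] 0.636
9.67 cmd 0.300 meas 0.301 tz -0.207 [-5.1 -9.2  9.5] 0.637
9.92 cmd 0.220 meas 0.221 tz -0.135 [-6.5 -9.4  9.7] 0.633
10.17 cmd 0.180 meas 0.181 tz -0.137 [-5.4 -8.7 10. ] 0.633
10.42 cmd 0.100 meas 0.100 tz -0.160 [-6.1 -8.4 10.2] 0.639
10.67 cmd 0.020 meas 0.021 tz -0.155 [-6.2 -9.8 11.3] 0.631
10.92 cmd -0.060 meas -0.059 tz -0.033 [-6.8 -8.5 10.3] 0.634
11.17 cmd -0.100 meas -0.099 tz -0.102 [-7.2 -8.5 11. ] 0.631
11.42 cmd -0.140 meas -0.139 tz -0.049 [-7.6 -9.1 11.7] 0.631
11.67 cmd -0.180 meas -0.179 tz 0.005 [-7.  -8.8 11.7] 0.634
```

```bash
cat > e.py <<'E'
from h import *
ax=np.array([.5676,-.1637]); z=.1045
def avg():
    L=[]
    for _ in range(10):
        robot.pause(.04); s=sensors.get_state(); L.append(s['ft_torque'][2])
    return np.mean(L),np.std(L),s
def go(a):
    robot.move_ptp([*ax,z],ori(a)); t,sd,s=avg()
    print(f"{s['time_s']:.2f} {a:.3f} tz {t:.3f} sd {sd:.3f}",np.round(s['force'],1),flush=True); return t
if __name__=='__main__':
    t,sd,s=avg(); print(t,sd)
    for a in (-.20,-.22,-.24):
        if go(a)>.15: break
E
python3 e.py
```

```text
0.0338843335769867 0.029747145191384446
12.75 -0.200 tz 0.065 sd 0.021 [-9.4 -7.6 12.6]
13.42 -0.220 tz 0.065 sd 0.027 [-8.4 -9.9 12.6]
14.08 -0.240 tz 0.105 sd 0.037 [-9.  -9.  12.3]
```

```bash
cat > f.py <<'E'
from h import *
from e import *
grip(1.0); t,sd,s=avg(); print('open',t,np.round(s['force'],1),s['time_s'])
b=t
im,_=viewer.read_camera('scene'); cv2.imwrite('pics/s3.png',cv2.resize(im[100:260,170:370,::-1],None,fx=4,fy=3.5))
grip(0.0); t,sd,s=avg(); print('shut',t,np.round(s['force'],1),s['gripper_width'])
t=go(-.255)
if t<.08: go(-.27)
E
python3 f.py
```

```text
open 0.010610936508152561 [ 0.3  0.1 -0.1] 14.9167
shut -0.008334582680979183 [-6.9  1.9 13. ] 0.6373720376138504
16.47 -0.255 tz 0.011 sd 0.031 [-7.2  2.1 12.9]
17.13 -0.270 tz 0.048 sd 0.022 [-7.3  1.9 12. ]
```

The regrip shows the ring relaxed to about 0.18 N m of counter-torque after release, which is the friction equilibrium and inside the band. I'll nip it up slightly once more, release, then grip the lever.

```bash
cat > g.py <<'E'
from h import *
from e import *
go(-.29); t=go(-.305)
grip(1.0); robot.move_l([*ax,.24],speed=.2)
psi=-.117; stem=ax+.13*np.array([-np.sin(psi),np.cos(psi)])
g=np.pi+psi; p=stem+.05*np.array([np.cos(g),np.sin(g)]); print(stem,p)
robot.move_ptp([*p,.2],ori(g-np.pi/2))
im,_=viewer.read_camera('wrist'); cv2.imwrite('pics/w4.png',im[...,::-1])
robot.move_l([*p,.077],speed=.1)
s=sensors.get_state(); print(np.round(s['force'],1))
grip(0.0); s=sensors.get_state(); print(s['time_s'],s['gripper_width']*85,np.round(s['force'],1),np.round(s['ft_torque'],2),np.round(s['joint_positions'],2))
im,_=viewer.read_camera('scene'); cv2.imwrite('pics/s4.png',cv2.resize(im[100:260,200:400,::-1],None,fx=4,fy=3.5))
E
python3 g.py
```

```text
17.80 -0.290 tz 0.054 sd 0.039 [-7.3  2.4 13.7]
18.47 -0.305 tz 0.078 sd 0.041 [-6.1  2.1 11.5]
[ 0.58277532 -0.03458877] [ 0.53311716 -0.02875211]
[-0.6 -0.2 -0.3]
22.9917 14.283621153911684 [-1.6  1.6  5.3] [ 0.22  0.4  -0.17] [ 0.35  0.69 -0.57  1.94  0.58  0.67  0.87]
```

View pics/s4.png

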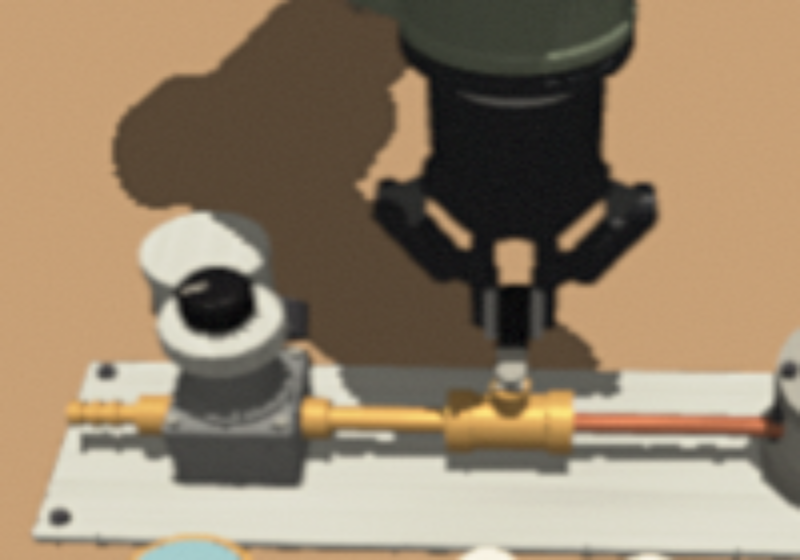

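View pics/w4.png

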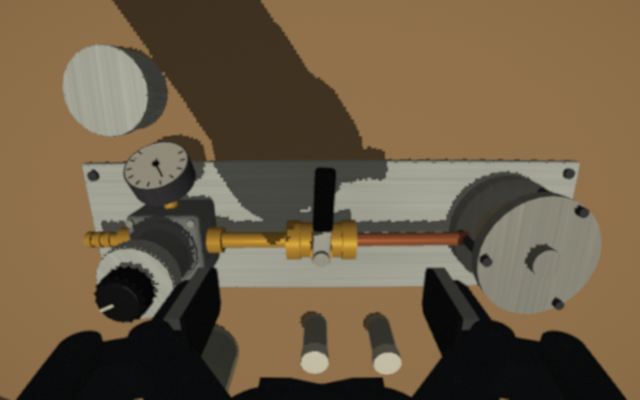

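The lever sleeve is held between the pads, and the bystanders stand in place. The knob mark points down-left in the wrist view. Now I swing the lever.

```bash
cat > k.py <<'E'
from h import *
psi=-.117; stem=np.array([.5828,-.0346])
for th in [*np.arange(.1,1.5,.1),1.5,1.54,1.57,1.59]:
    g=np.pi+psi-th
    robot.move_ptp([*(stem+.05*np.array([np.cos(g),np.sin(g)])),.077],ori(g-np.pi/2))
    s=sensors.get_state(); print(f"{s['time_s']:.2f} {th:.2f}",np.round(s['force'],1),np.round(s['ft_torque'],2))
    if np.linalg.norm(s['force'])>45: break
robot.pause(.3); grip(.6)
p=s['tcp_pos']; robot.move_l([p[0],p[1],.25],speed=.2)
robot.move_ptp([.50,-.03,.36],ori(np.pi/2))
im,d=viewer.read_camera('wrist'); cv2.imwrite('pics/w5.png',im[...,::-1])
for r in viewer.silhouettes('wrist','lever_grip')[:1]:
    P=cloud('wrist',r['mask'],d); P=P[P[:,2]>.06]; print('lever',r['conf'],P.mean(0),cv2.minAreaRect((P[:,:2]*1000).astype(np.float32)))
im,d=viewer.read_camera('scene')
for q in ('jar','vial_a','tin','adjuster_mark'):
    for r in viewer.silhouettes('scene',q)[:2]:
        P=cloud('scene',r['mask'],d); top=P[P[:,2]>np.percentile(P[:,2],95)-.006]; print(q,round(r['conf'],2),top.mean(0).round(3))
print(sensors.get_state()['time_s'])
E
python3 k.py
```

```text
23.29 0.10 [-2.1 -0.1  6.3] [ 0.04  0.45 -0.22]
23.54 0.20 [-3.  -0.8  7.5] [-0.16  0.38 -0.3 ]
23.79 0.30 [-2.2 -1.   8.7] [-0.24  0.4  -0.29]
24.04 0.40 [-2.2 -1.6  7.1] [-0.3   0.3  -0.29]
24.29 0.50 [-2.2 -2.2  7.8] [-0.43  0.33 -0.27]
24.54 0.60 [-1.8 -2.1  8.1] [-0.52  0.28 -0.38]
24.79 0.70 [-2.  -3.7  8.7] [-0.66  0.3  -0.32]
25.04 0.80 [-1.2 -4.4  8.4] [-0.78  0.32 -0.38]
25.29 0.90 [-2.1 -4.4  9.3] [-0.91  0.34 -0.36]
25.54 1.00 [-2.3 -4.7  9.7] [-1.08  0.47 -0.46]
25.79 1.10 [-2.  -5.8  9.9] [-1.16  0.52 -0.41]
26.04 1.20 [-3.8 -5.7  9.6] [-1.23  0.59 -0.37]
26.29 1.30 [-3.1 -7.  10.2] [-1.32  0.7  -0.37]
26.54 1.40 [-4.3 -5.8 10.7] [-1.42  0.8  -0.43]
26.79 1.50 [-4.7 -7.8 12.4] [-1.48  0.99 -0.33]
27.04 1.54 [-6.7 -7.1 11.7] [-1.45  1.04 -0.44]
27.29 1.57 [-10.3  -5.9  15.4] [-1.36  2.23  0.17]
27.54 1.59 [-16.4  -6.9  19.4] [-1.31  3.36  0.83]
lever 0.97 [ 0.58545623 -0.00198753  0.07119943] ((586.2412109375, -3.2289199829101562), (79.0943374633789, 15.990093231201172), 83.23714447021484)
jar 0.63 [ 0.716 -0.174  0.089]
vial_a 0.88 [ 0.697 -0.055  0.058]
vial_a 0.75 [0.705 0.012 0.058]
tin 0.59 [ 0.433 -0.188  0.042]
tin 0.23 [ 0.578 -0.162  0.111]
adjuster_mark 0.53 [ 0.57  -0.163  0.133]
31.225
```

View pics/w5.png

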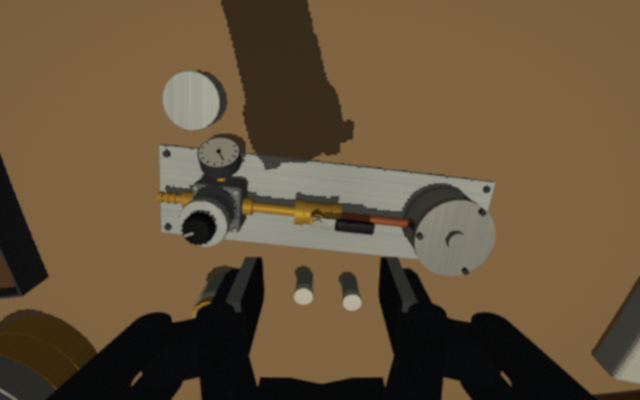

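The lever is along the pipe: measured 83.2° against 83.3° expected, and it hit its stop. The bystanders are unmoved. My estimate of the ring's counter-torque after release is about 0.16 to 0.18, close to the lower limit of 0.12. There is time for a check regrip, this time releasing with no load on the tool so that nothing springs back.

```bash
cat > m.py <<'E'
from h import *
from e import *
grip(1.0); a=-.305
robot.move_ptp([*ax,.25],ori(a)); b,_,_=avg(); robot.move_l([*ax,z],speed=.1)
grip(0.0); t,_,s=avg(); print('free',b,'gripped',t,s['time_s'])
for k in range(6):
    a-=.015; t=go(a)
    if t-b>.0 and k>=1: break
grip(1.0); robot.move_l([*ax,.25],speed=.2)
robot.move_ptp([.50,-.10,.36],ori(0))
s=sensors.get_state(); print(s['time_s'])
im,d=viewer.read_camera('scene'); cv2.imwrite('pics/s6.png',cv2.resize(im[140:300,210:460,::-1],None,fx=3.2,fy=3.2))
E
python3 m.py
```

```text
free -0.011064743320621961 gripped 7.949054859147237e-06 35.975
36.64 -0.320 tz 0.015 sd 0.025 [-7.7  2.7 14.9]
37.31 -0.335 tz 0.052 sd 0.027 [-8.1  2.6 14.6]
39.2333
```

View pics/s6.png

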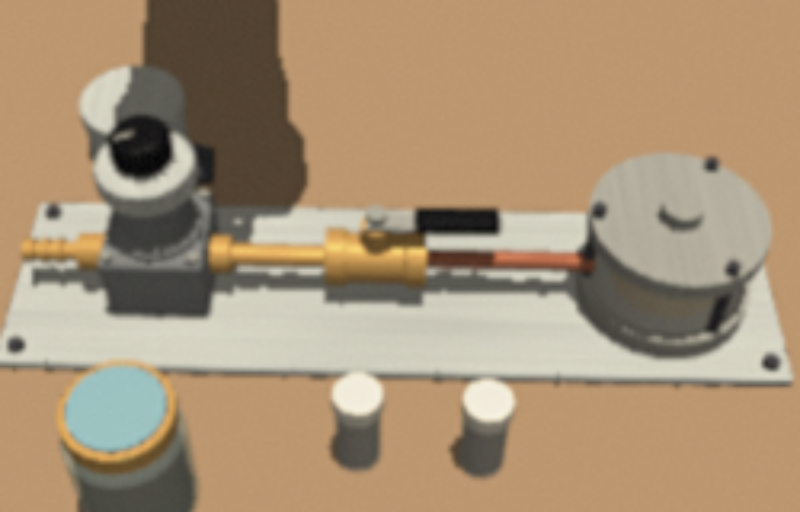

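```bash
python3 -c "
from h import *
robot.sign_off(); s=sensors.get_state(); print(s['time_s'],np.round(s['force'],2))"
```

```text
the job is handed in; nothing more can be done
the job is handed in; nothing more can be done
```

The lock ring is nipped up on its seat, the outlet valve is fully open, and the job is handed in at about 39 s of the 67 s allowed.

- **Lock ring:** I turned it clockwise until the torque reading began to rise (after about 1.55 rad), then tightened to roughly 0.25–0.29 N m of counter-torque. On release it sprang back to about 0.16–0.18 N m. Two re-grips gave the same figure, each followed by a slight re-nip. That is inside the 0.12–0.5 band but below your 0.3 aim. It is inferred from the wrist torque with ±0.03 N m of noise. I did not re-check it after the last release.
- **Valve:** I swung the lever until it met its stop. The measured direction was 83.2° against 83.3° expected for fully open.
- **Bystanders:** when checked after the valve swing, the jar, vials and tin were within about 1 mm of their starting places, and all stood upright. In the last picture the jar and vials are still in place and upright. The tin is partly hidden behind the regulator there.
- **Small knob:** I never touched it knowingly, and its white line looks unchanged in the last pictures. I compared that by eye only and did not measure it to the 2 mm limit.
- **Oddities:** while turning the free ring, the wrist torque read −0.18 N m instead of the +0.18 I expected. I took this as the arm settling back slightly after each step and used it as the zero. The ring torques above rest on that assumption. No check failed.

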